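# Set and close the quick-release clamp on the harmonica comb

### The arm

A 6-joint arm with a two-finger parallel gripper is mounted at the origin on a cart in front of the work surface, level with it; the furniture and walls round the work are solid. World frame = base frame: x ahead of the robot, y to its left, z up, the work surface at z = 0. Lengths are in m, angles in rad, forces in N, time in s.
With the tool pointing down it reaches from about 0.4 to 0.825 m from the base axis. Payload 7 kg.
Tool frame: the origin (TCP) lies midway between the tips of the shut fingers; the grasp point (between the pads) lies hold_point_z behind it (hold_point_z is the distance from the TCP to the grasp point, in m); z points along the fingers, y is the line along which they close (so a half turn about z gives the same grasp; the last joint's range is limited). The gripper opens to 88 mm and grips with 3 to 60 N. Pads are 19 mm wide; open, the fingers measure 130 mm over their backs; the gripper's body (78 mm by 193 mm) begins 47 mm behind the grasp point.
Start: joints at [-0.874, 0.359, 0.012, 0, -1.224, -0.288], TCP at [0.268, -0.619, 0.227] pointing down, gripper open.
Joint ranges: [-3.07, 3.07], [-1.43, 2.12], [-1.02, 1.25], [-3.03, 1.67], [-3.05, -0], [-3.03, 3.03]. Speed limits (rad/s): [2.39, 2.39, 3.01, 3.14, 3.14, 3.14].

### API

Orientations are given as [roll, pitch, yaw] about the fixed x, y, z axes, in that order (R = Rz(yaw) Ry(pitch) Rx(roll)).
In Python, from station import * gives the robot as it stands.
- The arm moves only by the tool apply_moves, never from a script. Its argument "steps" is a list of rows, each an object with "translation": the shift along the world's x, y, z scaled (see below), a list of three; "rotation": the turn, a rotation vector about the world's x, y, z scaled (see below), a list of three. A call has exactly 10 rows; each row is the pose to reach, as a shift and turn from the pose commanded when the call began; what a row does not reach only later rows make up. The controller multiplies each number of a shift by 250 mm and each number of a turn by 30 degrees. A row lasts 1/12 s, in which the tool goes at most 41.7 mm and 7.16 degrees, less where a joint would pass 70% of its speed; a pose out of reach is approached as far as the arm can. A call with a number of a shift or a turn outside -1 to 1 is refused whole. A call with a gripper value outside its range is refused whole. "jaw" is the closure, from -1 (fully open) to 1 (shut), so that 0 is half open, set as the call begins (left out, the last holds). The fingers move at their own pace and stop on an object; "newtons" is the grip in N (left out, the last holds). Time passes only in rows, so rows that repeat a pose let the fingers close, or fill a call up. It gives the time, the measured TCP pose, the force, the opening and the grip force at its end, in the units of the state.
- get_state(): the state, without advancing time (a new reading comes with each control period).
- grab_frame(name): name is "scene" or "top" or "wrist"; returns the picture (480x640x3 uint8, blue, green, red); there is no depth.
- camera_model(name): a dict with "fx", "fy", "cx", "cy" (pixels), "k1" (the pictures are not rectified: a ray, as slopes to the right and down, at radius r is drawn at 1 + k1 r^2 times it, then the intrinsics apply), "xyz" and "rotation" of the camera in the world. Camera axes: x right, y down, z forward; pixel columns grow to the right and rows downward; lengths in m; the calibration is good to about 2 mm. A picture is of the moment at which its call begins: read the wrist's pose just before it. camera_model takes no time and is no camera call; for the wrist camera it gives the pose at the moment of the call.
- job_done(): hands the job in; it is judged then, once.
The state is a dict: "t": time; "q": joint angles; "qd": joint speeds; "joint_efforts": joint torques, N m; "eef_pos": TCP position; "ee_rot": TCP orientation; "force": force on the tool from outside, world axes, zero at the start; "moment": the same for the moment, N m; "width": finger opening in m; "gripper_force": force on a finger pad.
Only numpy, scipy, OpenCV 4.12 (cv2) and the standard library are available. Lean on these libraries where they do the work, as an engineer would, in place of code of your own. Each camera call takes 0.05 s, during which the arm holds its last target. There are 200 camera calls.

### The job

One of the two quick-release clamp fixtures on the bench has a harmonica comb in its nest. On that fixture, while its cam lever is still standing open, turn the wing nut clockwise (seen from above) until its wings are in line with the strap, then flip the cam lever fully down so the comb is clamped. Leave the comb in its nest and do not touch the empty fixture.

Things in the scene. Friction and masses are not known exactly. Their poses are not given: they have to be found in the camera images.
- clamp: the fixture holding the comb: aluminium base plate 150 x 150 x 12 mm fixed to the bench; across its middle, along its x axis, a dark steel strap 126 x 26 x 10 mm on two studs, top 56 to 59 mm above the bench. Origin: centre of the base's underside, z up. Wing nut on the strap at x = -45 mm, cam lever hinged at its other end, x = +45 mm (both at y = 0).
- nut_center (a point): middle of that fixture's steel wing nut's wings, on its vertical turning axis, 84 mm above the bench. The wings form one upright bar 50 mm long, 9 mm thick, from 73 to 95 mm above the bench.
- clamp_nut (a joint): angle of that wing nut, rad: 0 when its wings are in line with the strap; grows clockwise seen from above. The bar lies along the fixture's x axis turned counter-clockwise by minus this value. Starts at -1.25 to -0.75, stops at -1.5 and +0.45; friction 0.08 N m, stays where it is left.
- clamp_lever (a joint): angle of that fixture's aluminium cam lever, rad: 0 closed (level, pointing along the fixture's +x, upper face 72 mm above the bench, against a stop), 1.57 straight up; starts open at 1.1 to 1.4. Hinge 65 mm above the bench, axis along the fixture's y. Lever 90 mm long, 9 thick, 14 wide (20 at its end). Friction 0.12 N m holds it where left; push it outward and down to close.
- comb_center (a point): centre of the harmonica comb in the nest (black, two metal reed plates, 128 x 12 x 34 mm), standing on its long edge between two low rails, under the strap and across it (length along the fixture's y). Centre 29 mm above the bench. Other combs, standing elsewhere on the bench, are not part of the job.
- spare: the other fixture, the same in every dimension but with no comb in its nest; its nut and lever stand at angles of their own. Origin and axes as for the first. Not to be touched.
Things that resemble listed ones, but are neither listed nor needed, are in the scene too. Leave any purple look-alike of the part that bears comb_center alone.

How it is judged:
By the outcome, as a careful person would: the job done as asked, in the order asked, and still so for the second after the job is handed in, with the robot touching nothing.
It also fails if it takes over 45 s, if anything falls off the work surface, if the arm or the gripper's body presses on something with over 40 N, if the wrist force passes 120 N, or if a joint passes its speed limit or range.

## Working session

There is one attempt and no reset: what is moved stays moved. The work goes in short steps, Python scripts to look and compute and a tool call to move; the robot and the scene stay as the last step left them, time stands still between calls to the robot, and variables do not carry over. Pictures are saved under pics/ and viewed, at most 10 in all, crops included, and the job is handed in when it is done.

Besides the shell and the picture viewer there is one more tool, called after ">>>" by a JSON object that holds its "method" and its "body", one argument or row to a line. apply_moves: Moves the arm, as the interface text tells. Shifts and turns lie within -1 to 1; 1 stands for 250 mm of shift or 30 degrees of turn. Its arguments: {"type":"object","properties":{"steps":{"type":"array"},"jaw":{"type":"number"},"newtons":{"type":"number"}},"required":["steps"]}

```bash
mkdir -p pics; python3 - <<'E'
from station import *
import cv2,numpy as np
s=get_state();print(s)
a=grab_frame("scene");b=grab_frame("top")
cv2.imwrite("pics/scene0.png",a);cv2.imwrite("pics/top0.png",b)
for n in("scene","top","wrist"):print(n,camera_model(n))
E
```

```text
{'t': 0.0, 'q': array([-8.73935693e-01,  3.59376072e-01,  1.10386474e-02, -3.24704246e-04,
       -1.22409896e+00, -2.88083292e-01]), 'qd': array([-0.0007334 , -0.00058105, -0.00096308,  0.0011923 ,  0.00018239,
       -0.000448  ]), 'joint_efforts': array([ 1.91359875e-03, -5.82714272e+01,  2.93061680e+01,  6.99740097e+00,
        6.91430309e-03, -1.99353390e-04]), 'eef_pos': array([ 0.26806052, -0.61894884,  0.22562547]), 'ee_rot': array([ 3.13993346e+00, -1.73342544e-04, -2.73292575e+00]), 'force': array([-0.52222681, -0.46244783, -0.49505358]), 'moment': array([-0.0114131 ,  0.01654468,  0.00519248]), 'gripper_force': 0.0, 'width': 0.08757911744481368}
scene {'fx': 572.4091340536036, 'fy': 572.4091340536036, 'cx': 321.10450685123675, 'cy': 235.74019112571182, 'k1': -0.12544010624473168, 'xyz': array([0.17572033, 0.684959  , 1.01328245]), 'rotation': array([-2.41626883,  0.00872214, -2.57143152])}
top {'fx': 462.95065737065374, 'fy': 462.95065737065374, 'cx': 321.69337098584805, 'cy': 239.56527796766954, 'k1': -0.06039274740666959, 'xyz': array([ 0.46065078, -0.02462612,  0.91579339]), 'rotation': array([-2.96453792,  0.01003342, -1.57903945])}
wrist {'fx': 350.07251294296896, 'fy': 350.07251294296896, 'cx': 321.9527043451183, 'cy': 242.74120660161492, 'k1': -0.03720114349268842, 'xyz': array([ 0.19752325, -0.64913434,  0.38375101]), 'rotation': array([ 2.85304204e+00, -1.37646273e-03,  1.97909102e+00])}
```

View pics/scene0.png

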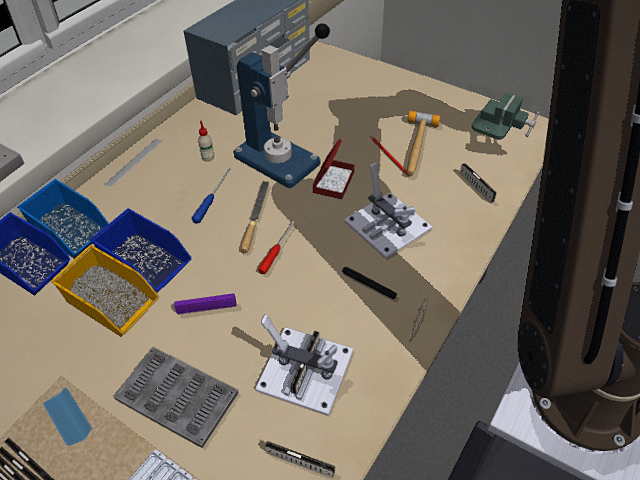

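View pics/top0.png

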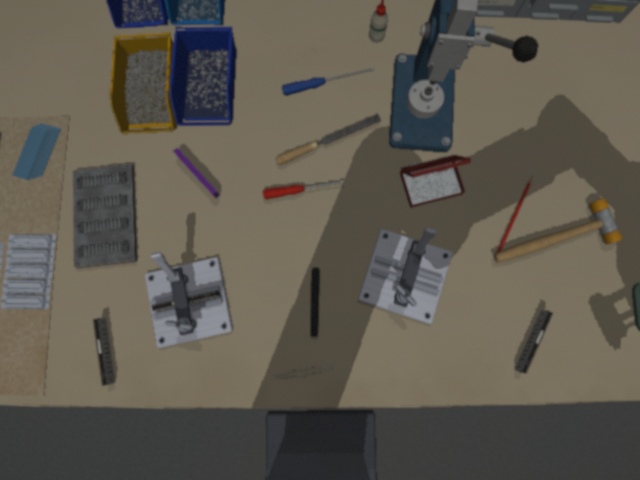

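Two fixtures are visible: one at top (188,300) / scene (305,370), with a dark comb under its strap, and one at top (407,275) / scene (388,222), with an empty nest. The left one in the top view fits the description. I'll confirm it in a crop and measure the plate corners.

```bash
cat > h.py <<'E'
import cv2,numpy as np
from scipy.spatial.transform import Rotation as Ro
def Rm(c):
    r=np.array(c["rotation"]); return Ro.from_euler("xyz",r).as_matrix()
def K(c): return np.array([[c["fx"],0,c["cx"]],[0,c["fy"],c["cy"]],[0,0,1.]])
def D(c): return np.array([c["k1"],0,0,0.])
def plane(c,uv,z):
    n=cv2.undistortPoints(np.float64(uv).reshape(-1,1,2),K(c),D(c)).reshape(-1,2)
    d=np.c_[n,np.ones(len(n))]@Rm(c).T
    o=np.array(c["xyz"]); return o+d*((z-o[2])/d[:,2])[:,None]
def proj(c,P):
    R=Rm(c); o=np.array(c["xyz"]); 
    return cv2.projectPoints(np.float64(P).reshape(-1,1,3),cv2.Rodrigues(R.T)[0],-R.T@o,K(c),D(c))[0].reshape(-1,2)
E
python3 - <<'E'
from station import *
from h import *
a=cv2.imread("pics/scene0.png");b=cv2.imread("pics/top0.png")
for n,im,roi in(("top",b,(130,240,250,365)),("scene",a,(235,310,370,430))):
    c=camera_model(n);x0,y0,x1,y1=roi;r=im[y0:y1,x0:x1]
    hsv=cv2.cvtColor(r,cv2.COLOR_BGR2HSV)
    m=((hsv[...,1]<40)&(hsv[...,2]>(115 if n=="top" else 150))).astype(np.uint8)*255
    m=cv2.morphologyEx(m,cv2.MORPH_OPEN,np.ones((3,3)))
    cs=max(cv2.findContours(m,0,2)[0],key=cv2.contourArea)
    h=cv2.convexHull(cs).reshape(-1,2)+[x0,y0]
    W=plane(c,h,.012)
    rect=cv2.minAreaRect(np.float32(W[:,:2]*1000));print(n,rect,cv2.boxPoints(rect).tolist())
v=np.hstack([cv2.resize(b[240:360,130:250],(400,400),interpolation=2),cv2.resize(a[310:430,245:365],(400,400),interpolation=2)])
cv2.imwrite("pics/crop1.png",v)
E
```

```text
top ((463.6151123046875, 239.8166961669922), (72.85167694091797, 150.021728515625), 11.940153121948242) [[412.4584045410156, 305.66851806640625], [443.4963684082031, 158.89260864257812], [514.7718505859375, 173.96487426757812], [483.7338562011719, 320.74078369140625]]
scene ((502.01025390625, 249.08969116210938), (150.31951904296875, 150.4193115234375), 12.778152465820312) [[412.0773010253906, 305.8130798339844], [445.3465576171875, 159.11912536621094], [591.9432373046875, 192.36630249023438], [558.6739501953125, 339.06024169921875]]
```

View pics/crop1.png

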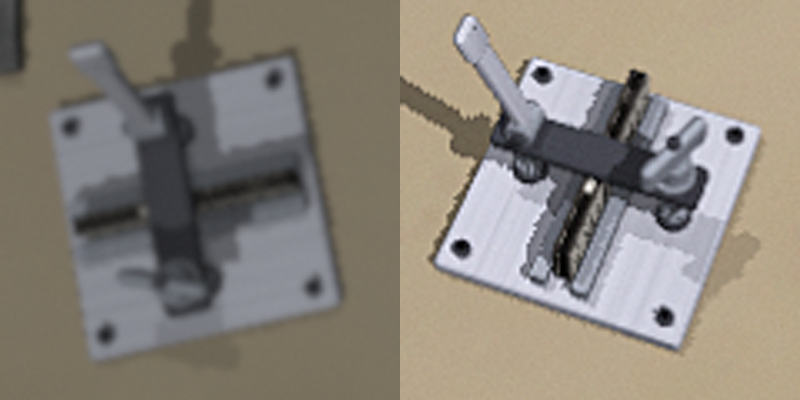

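The crop confirms it: the fixture at top (188,300) holds the comb (black with brass plates under the strap) and its nut and lever are free. The plate measures 150.3 x 150.4 mm with its centre at (0.502, 0.249) and yaw 12.8°, which puts the nut at about (0.458, 0.239). I'll move above the nut.

>>> {"method": "apply_moves", "body": {
  "steps": [
    {"translation":[0.05,0.08,0.01],"rotation":[0,0,0.04]},
    {"translation":[0.1,0.17,0.02],"rotation":[0,0,0.08]},
    {"translation":[0.15,0.26,0.03],"rotation":[0,0,0.12]},
    {"translation":[0.2,0.35,0.04],"rotation":[0,0,0.16]},
    {"translation":[0.25,0.44,0.05],"rotation":[0,0,0.2]},
    {"translation":[0.3,0.53,0.06],"rotation":[0,0,0.24]},
    {"translation":[0.35,0.62,0.07],"rotation":[0,0,0.28]},
    {"translation":[0.4,0.71,0.08],"rotation":[0,0,0.32]},
    {"translation":[0.45,0.8,0.09],"rotation":[0,0,0.36]},
    {"translation":[0.5,0.9,0.1],"rotation":[0,0,0.4]}
  ]
}}

```text
t: 0.93
eef_pos: [0.3936, -0.3932, 0.2513]
ee_rot: [3.141, -0.0, -2.522]
force: [-0.2, 0.4, -1.3]
width: 0.0875
gripper_force: 0.0
```

>>> {"method": "apply_moves", "body": {
  "steps": [
    {"translation":[0.02,0.09,0],"rotation":[0,0,0.04]},
    {"translation":[0.04,0.18,0],"rotation":[0,0,0.08]},
    {"translation":[0.06,0.27,0],"rotation":[0,0,0.12]},
    {"translation":[0.08,0.36,0],"rotation":[0,0,0.16]},
    {"translation":[0.1,0.45,0],"rotation":[0,0,0.2]},
    {"translation":[0.12,0.54,0],"rotation":[0,0,0.24]},
    {"translation":[0.14,0.63,0],"rotation":[0,0,0.28]},
    {"translation":[0.16,0.72,0],"rotation":[0,0,0.32]},
    {"translation":[0.18,0.81,0],"rotation":[0,0,0.36]},
    {"translation":[0.2,0.9,0],"rotation":[0,0,0.4]}
  ]
}}

```text
t: 1.77
eef_pos: [0.4431, -0.1682, 0.2514]
ee_rot: [3.141, -0.0, -2.313]
force: [0.4, 0.3, -0.5]
width: 0.0875
gripper_force: 0.0
```

>>> {"method": "apply_moves", "body": {
  "steps": [
    {"translation":[0.01,0.09,0],"rotation":[0,0,0.04]},
    {"translation":[0.02,0.18,0],"rotation":[0,0,0.08]},
    {"translation":[0.02,0.27,0],"rotation":[0,0,0.12]},
    {"translation":[0.03,0.36,0],"rotation":[0,0,0.16]},
    {"translation":[0.03,0.45,0],"rotation":[0,0,0.2]},
    {"translation":[0.04,0.54,0],"rotation":[0,0,0.24]},
    {"translation":[0.04,0.63,0],"rotation":[0,0,0.28]},
    {"translation":[0.05,0.72,0],"rotation":[0,0,0.32]},
    {"translation":[0.05,0.81,0],"rotation":[0,0,0.36]},
    {"translation":[0.06,0.9,0],"rotation":[0,0,0.4]}
  ]
}}

```text
t: 2.6
eef_pos: [0.4577, 0.0566, 0.2514]
ee_rot: [3.141, -0.0, -2.103]
force: [-0.4, -0.7, 0.2]
width: 0.0875
gripper_force: 0.0
```

>>> {"method": "apply_moves", "body": {
  "steps": [
    {"translation":[0,0.09,0],"rotation":[0,0,0.04]},
    {"translation":[0,0.18,0],"rotation":[0,0,0.08]},
    {"translation":[0,0.27,0],"rotation":[0,0,0.12]},
    {"translation":[0,0.36,0],"rotation":[0,0,0.16]},
    {"translation":[0,0.45,0],"rotation":[0,0,0.2]},
    {"translation":[0,0.54,0],"rotation":[0,0,0.24]},
    {"translation":[0,0.63,0],"rotation":[0,0,0.28]},
    {"translation":[0,0.7,0],"rotation":[0,0,0.32]},
    {"translation":[0,0.73,0],"rotation":[0,0,0.35]},
    {"translation":[0,0.73,0],"rotation":[0,0,0.35]}
  ]
}}

```text
t: 3.43
eef_pos: [0.4582, 0.2393, 0.2511]
ee_rot: [3.141, -0.001, -1.919]
force: [1.3, 0.1, 0.5]
width: 0.0876
gripper_force: 0.0
```

```bash
python3 - <<'E'
from station import *
import station
from h import *
s=get_state();print(s["t"],s["eef_pos"],s["ee_rot"],s["q"],s["force"])
print(getattr(station,"hold_point_z",None))
c=camera_model("wrist");w=grab_frame("wrist");cv2.imwrite("pics/w1.png",w);print(c)
import pickle;pickle.dump(c,open("w1.pkl","wb"))
Rf=Ro.from_euler("z",12.77,degrees=True).as_matrix();o=np.array([.502,.249,0])
for p in([-.045,0,.095],[.045,0,.065],[.045+.09*np.cos(1.25),0,.065+.09*np.sin(1.25)]):
  print(p,proj(c,o+Rf@p))
E
```

```text
3.4333 [0.45818833 0.23929423 0.25110283] [ 3.14123813e+00 -7.41305602e-04 -1.91883088e+00] [ 8.61382092e-01  8.11090820e-02 -2.92642312e-01 -7.46575194e-05
 -1.19786371e+00 -1.20938954e+00] [1.29233455 0.06861171 0.5070002 ]
0.0188
{'fx': 350.07251294296896, 'fy': 350.07251294296896, 'cx': 321.9527043451183, 'cy': 242.74120660161492, 'k1': -0.03720114349268842, 'xyz': array([0.43186815, 0.16775047, 0.4091572 ]), 'rotation': array([2.85395030e+00, 1.65873416e-04, 2.79320322e+00])}
[-0.045, 0, 0.095] [[321.65511529 225.10209651]]
[0.045, 0, 0.065] [[249.28563585 263.66995383]]
[np.float64(0.07337901261557418), 0, np.float64(0.15040861574200276)] [[201.24372982 316.26136241]]
```

View pics/w1.png

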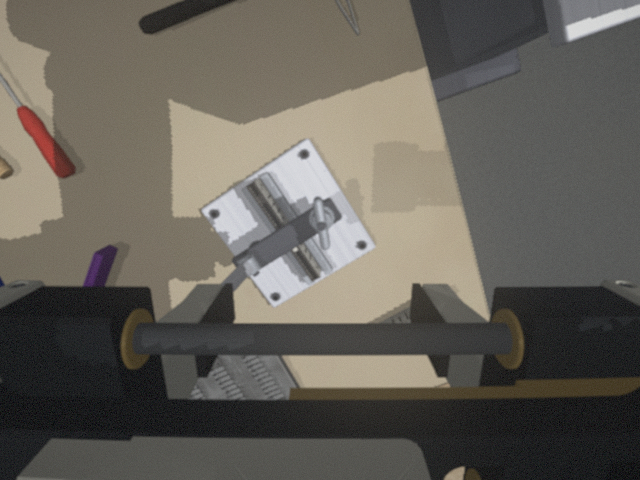

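The wrist view shows the nut at about (321,222), its bar running from (317,198) to (326,247), and the lever toward (235,280). Both agree with the projections. I'll enlarge this to get the wing angle.

```bash
python3 - <<'E'
from h import *
a=cv2.imread("pics/w1.png")[180:300,215:375]
cv2.imwrite("pics/crop2.png",cv2.resize(a,(800,600),interpolation=cv2.INTER_CUBIC))
E
```

```text
(no output)
```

View pics/crop2.png

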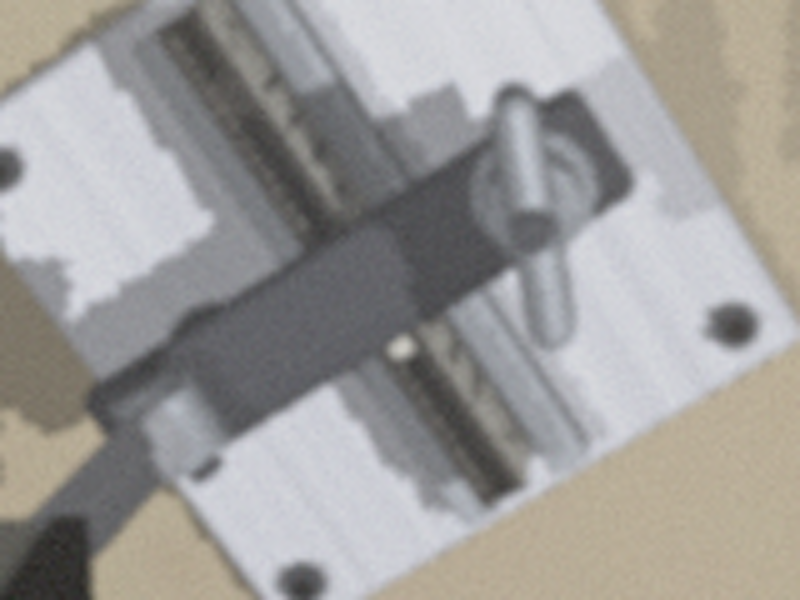

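```bash
python3 - <<'E'
from station import *
from h import *
import pickle
c=pickle.load(open("w1.pkl","rb"))
f=lambda p:(p[0]/5+215,p[1]/5+180)
for A,B in(((515,95),(552,338)),((497,105),(532,335)),((536,105),(574,330))):
  P=plane(c,[f(A),f(B)],.095);d=P[1]-P[0]
  print(P[:,:2],np.linalg.norm(d)*1e3,np.degrees(np.arctan2(d[1],d[0])),P.mean(0))
# plate corners in wrist
C=plane(c,[f((600,0)),f((800,335))],.012);d=C[1]-C[0];print("edge",np.degrees(np.arctan2(d[1],d[0]))%90)
# lever tip: intersect rays with fixture y=0 plane
Rf=Ro.from_euler("z",12.77,degrees=True).as_matrix();o=np.array([.502,.249,0])
for n,uv in(("scene",(264,318)),("top",(154,255))):
  c=camera_model(n);L=[(Rf.T@(q-o)) for q in (np.array(c["xyz"]),plane(c,[uv],0)[0])]
  t=L[0][1]/(L[0][1]-L[1][1]);p=L[0]+t*(L[1]-L[0]);print(n,p,np.arctan2(p[2]-.065,p[0]-.045),np.hypot(p[2]-.065,p[0]-.045))
E
```

```text
[[0.45293926 0.21515687]
 [0.46222682 0.26067277]] 46.4538000240494 78.46706633140536 [0.45758304 0.23791482 0.095     ]
[[0.4566266  0.21575476]
 [0.46555824 0.25883513]] 43.99650366731839 78.28709103552065 [0.46109242 0.23729494 0.095     ]
[[0.44999589 0.21816356]
 [0.45781296 0.26060291]] 43.15328292882213 79.56344678894561 [0.45390442 0.23938323 0.095     ]
edge 11.554267079461539
scene [0.07521853 0.         0.15003326] 1.2293428438041547 0.0902430850332189
top [0.07378513 0.         0.1508086 ] 1.2471353250895818 0.09050801226973715
```

The nut angle is about -1.15 rad (66° of turn needed) and the lever about 1.24 rad, with a fitted length of 90 mm as specified. Moving down over the wings.

>>> {"method": "apply_moves", "body": {
  "steps": [
    {"translation":[0,0,-0.09],"rotation":[0,0,0]},
    {"translation":[0,0,-0.18],"rotation":[0,0,0]},
    {"translation":[0,0,-0.27],"rotation":[0,0,0]},
    {"translation":[0,0,-0.36],"rotation":[0,0,0]},
    {"translation":[0,0,-0.45],"rotation":[0,0,0]},
    {"translation":[0,0,-0.54],"rotation":[0,0,0]},
    {"translation":[0,0,-0.61],"rotation":[0,0,0]},
    {"translation":[0,0,-0.66],"rotation":[0,0,0]},
    {"translation":[0,0,-0.69],"rotation":[0,0,0]},
    {"translation":[0,0,-0.7],"rotation":[0,0,0]}
  ]
}}

```text
t: 4.32
eef_pos: [0.4579, 0.2368, 0.0756]
ee_rot: [3.141, -0.002, -1.922]
force: [-0.6, -0.6, -0.0]
width: 0.0881
gripper_force: 0.0
```

>>> {"method": "apply_moves", "body": {
  "steps": [
    {"translation":[0,0,0],"rotation":[0,0,0]},
    {"translation":[0,0,0],"rotation":[0,0,0]},
    {"translation":[0,0,0],"rotation":[0,0,0]},
    {"translation":[0,0,0],"rotation":[0,0,0]},
    {"translation":[0,0,0],"rotation":[0,0,0]},
    {"translation":[0,0,0],"rotation":[0,0,0]},
    {"translation":[0,0,0],"rotation":[0,0,0]},
    {"translation":[0,0,0],"rotation":[0,0,0]},
    {"translation":[0,0,0],"rotation":[0,0,0]},
    {"translation":[0,0,0],"rotation":[0,0,0]}
  ],
  "jaw": 1,
  "newtons": 20
}}

```text
t: 5.15
eef_pos: [0.4583, 0.2382, 0.0766]
ee_rot: [3.142, -0.0, -1.921]
force: [-1.4, 1.2, 0.6]
width: 0.0266
gripper_force: 0.0
```

Still closing, so I'll wait.

>>> {"method": "apply_moves", "body": {
  "steps": [
    {"translation":[0,0,0],"rotation":[0,0,0]},
    {"translation":[0,0,0],"rotation":[0,0,0]},
    {"translation":[0,0,0],"rotation":[0,0,0]},
    {"translation":[0,0,0],"rotation":[0,0,0]},
    {"translation":[0,0,0],"rotation":[0,0,0]},
    {"translation":[0,0,0],"rotation":[0,0,0]},
    {"translation":[0,0,0],"rotation":[0,0,0]},
    {"translation":[0,0,0],"rotation":[0,0,0]},
    {"translation":[0,0,0],"rotation":[0,0,0]},
    {"translation":[0,0,0],"rotation":[0,0,0]}
  ]
}}

```text
t: 5.98
eef_pos: [0.4584, 0.2381, 0.0766]
ee_rot: [-3.141, 0.0, -1.921]
force: [3.9, -1.6, -1.4]
width: 0.018
gripper_force: 20.0
```

The opening of 18 mm is more than the 9 mm bar, so I need a look.

```bash
python3 - <<'E'
from station import *
from h import *
w=grab_frame("wrist");t=grab_frame("scene")
cv2.imwrite("pics/w2.png",np.hstack([cv2.resize(w[200:440,220:420],(400,480)),cv2.resize(t[310:430,245:345],(400,480),interpolation=2)]))
E
```

```text
(no output)
```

View pics/w2.png

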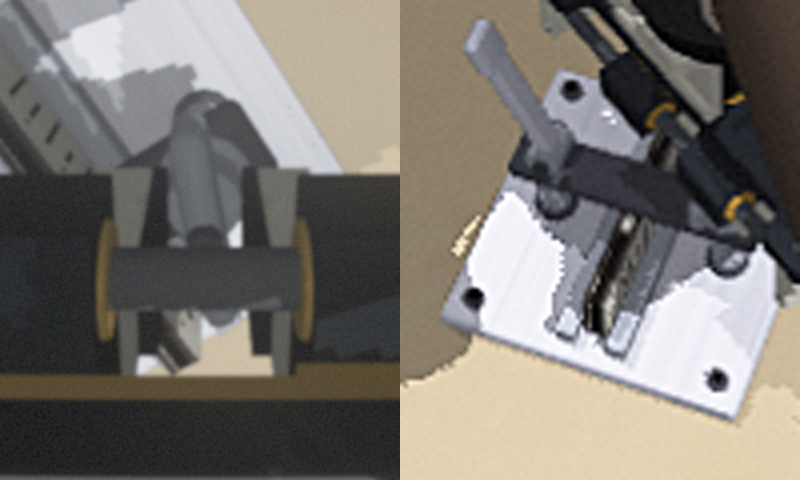

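The fingertips are on the nut's round hub: the bar at (200,190) still shows gaps on both sides. I'll open a little, rise 8 mm and regrip.

>>> {"method": "apply_moves", "body": {
  "steps": [
    {"translation":[0,0,0],"rotation":[0,0,0]},
    {"translation":[0,0,0],"rotation":[0,0,0]},
    {"translation":[0,0,0],"rotation":[0,0,0]},
    {"translation":[0,0,0],"rotation":[0,0,0]},
    {"translation":[0,0,0.01],"rotation":[0,0,0]},
    {"translation":[0,0,0.02],"rotation":[0,0,0]},
    {"translation":[0,0,0.03],"rotation":[0,0,0]},
    {"translation":[0,0,0.03],"rotation":[0,0,0]},
    {"translation":[0,0,0.03],"rotation":[0,0,0]},
    {"translation":[0,0,0.03],"rotation":[0,0,0]}
  ],
  "jaw": 0.4
}}

```text
t: 6.92
eef_pos: [0.4583, 0.2381, 0.0841]
ee_rot: [3.142, 0.0, -1.921]
force: [-0.4, -0.1, -0.4]
width: 0.0265
gripper_force: 0.0
```

>>> {"method": "apply_moves", "body": {
  "steps": [
    {"translation":[0,0,0],"rotation":[0,0,0]},
    {"translation":[0,0,0],"rotation":[0,0,0]},
    {"translation":[0,0,0],"rotation":[0,0,0]},
    {"translation":[0,0,0],"rotation":[0,0,0]},
    {"translation":[0,0,0],"rotation":[0,0,0]},
    {"translation":[0,0,0],"rotation":[0,0,0]},
    {"translation":[0,0,0],"rotation":[0,0,0]},
    {"translation":[0,0,0],"rotation":[0,0,0]},
    {"translation":[0,0,0],"rotation":[0,0,0]},
    {"translation":[0,0,0],"rotation":[0,0,0]}
  ],
  "jaw": 1
}}

```text
t: 7.75
eef_pos: [0.4584, 0.238, 0.084]
ee_rot: [-3.141, -0.0, -1.921]
force: [4.0, -3.3, -1.8]
width: 0.0087
gripper_force: 19.8
```

Gripped flush at 8.7 mm, so the bar is now at 69.9° in world. I'll turn it about 57° clockwise.

>>> {"method": "apply_moves", "body": {
  "steps": [
    {"translation":[0,0,0],"rotation":[0,0,-0.05]},
    {"translation":[0,0,0],"rotation":[0,0,-0.15]},
    {"translation":[0,0,0],"rotation":[0,0,-0.25]},
    {"translation":[0,0,0],"rotation":[0,0,-0.35]},
    {"translation":[0,0,0],"rotation":[0,0,-0.45]},
    {"translation":[0,0,0],"rotation":[0,0,-0.55]},
    {"translation":[0,0,0],"rotation":[0,0,-0.65]},
    {"translation":[0,0,0],"rotation":[0,0,-0.75]},
    {"translation":[0,0,0],"rotation":[0,0,-0.85]},
    {"translation":[0,0,0],"rotation":[0,0,-0.95]}
  ]
}}

```text
t: 8.58
eef_pos: [0.4581, 0.2381, 0.084]
ee_rot: [3.141, -0.0, -2.421]
force: [0.9, -2.8, -1.4]
width: 0.0087
gripper_force: 19.8
```

>>> {"method": "apply_moves", "body": {
  "steps": [
    {"translation":[0,0,0],"rotation":[0,0,-0.12]},
    {"translation":[0,0,0],"rotation":[0,0,-0.24]},
    {"translation":[0,0,0],"rotation":[0,0,-0.36]},
    {"translation":[0,0,0],"rotation":[0,0,-0.48]},
    {"translation":[0,0,0],"rotation":[0,0,-0.6]},
    {"translation":[0,0,0],"rotation":[0,0,-0.72]},
    {"translation":[0,0,0],"rotation":[0,0,-0.82]},
    {"translation":[0,0,0],"rotation":[0,0,-0.9]},
    {"translation":[0,0,0],"rotation":[0,0,-0.96]},
    {"translation":[0,0,0],"rotation":[0,0,-0.96]}
  ]
}}

```text
t: 9.42
eef_pos: [0.458, 0.2385, 0.084]
ee_rot: [3.141, -0.0, -2.923]
force: [-0.8, 0.0, -1.3]
width: 0.0087
gripper_force: 19.8
```

```bash
python3 - <<'E'
from station import *
from h import *
s=get_state();print(s["t"],s["eef_pos"],np.degrees(s["ee_rot"]),s["q"],s["force"],s["moment"],s["width"])
E
```

```text
9.4167 [0.45795643 0.23845657 0.08398147] [ 1.79968335e+02 -1.64313776e-02 -1.67467100e+02] [ 8.60180988e-01  2.42858610e-01 -5.20782819e-01 -8.50678896e-04
 -8.07054175e-01 -2.21164870e+00] [-0.76235165  0.02563855 -1.31276975] [ 0.1217983 -0.1432136  0.0531194] 0.008713273679828415
```

The bar is now at 12.5°. I'll release, rise and check.

>>> {"method": "apply_moves", "body": {
  "steps": [
    {"translation":[0,0,0],"rotation":[0,0,0]},
    {"translation":[0,0,0],"rotation":[0,0,0]},
    {"translation":[0,0,0],"rotation":[0,0,0]},
    {"translation":[0,0,0.06],"rotation":[0,0,0]},
    {"translation":[0,0,0.15],"rotation":[0,0,0]},
    {"translation":[0,0,0.25],"rotation":[0,0,0]},
    {"translation":[0,0,0.35],"rotation":[0,0,0]},
    {"translation":[0,0,0.45],"rotation":[0,0,0]},
    {"translation":[0,0,0.52],"rotation":[0,0,0]},
    {"translation":[0,0,0.56],"rotation":[0,0,0]}
  ],
  "jaw": 0.4
}}

```text
t: 10.25
eef_pos: [0.459, 0.2387, 0.2267]
ee_rot: [3.14, 0.003, -2.921]
force: [0.1, 0.1, 0.4]
width: 0.0261
gripper_force: 0.0
```

```bash
python3 - <<'E'
from station import *
from h import *
import pickle
c=camera_model("wrist");w=grab_frame("wrist");cv2.imwrite("pics/w3.png",w);pickle.dump(c,open("w3.pkl","wb"))
s=get_state();print(s["t"],s["eef_pos"],s["ee_rot"])
u,v=np.int32(proj(c,[.458,.2385,.09])[0]);print(u,v)
x0,y0=max(u-80,0),max(v-60,0);print(x0,y0)
cv2.imwrite("pics/w3c.png",cv2.resize(w[y0:y0+120,x0:x0+160],(800,600),interpolation=2))
E
```

```text
10.3 [0.45936015 0.2389582  0.22749193] [ 3.13940202  0.00418144 -2.92060285]
320 229
240 169
```

View pics/w3c.png

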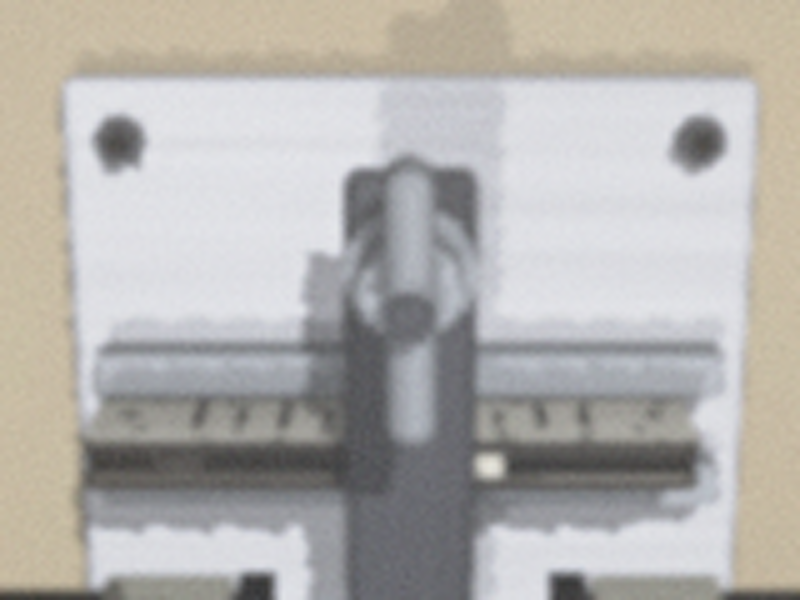

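The bar, from (410,165) to (411,440), is parallel to and centred on the strap, whose edges run along columns 345 and 475, and the comb is in place. Next I'll shut the fingers and place them on the lever's inner side.

>>> {"method": "apply_moves", "body": {
  "steps": [
    {"translation":[0.05,0.01,0],"rotation":[0,0,0]},
    {"translation":[0.12,0.025,0],"rotation":[0,0,0]},
    {"translation":[0.19,0.04,0],"rotation":[0,0,0]},
    {"translation":[0.25,0.055,-0.02],"rotation":[0,0,0]},
    {"translation":[0.29,0.065,-0.08],"rotation":[0,0,0]},
    {"translation":[0.29,0.065,-0.16],"rotation":[0,0,0]},
    {"translation":[0.29,0.065,-0.24],"rotation":[0,0,0]},
    {"translation":[0.29,0.065,-0.32],"rotation":[0,0,0]},
    {"translation":[0.29,0.065,-0.37],"rotation":[0,0,0]},
    {"translation":[0.29,0.065,-0.38],"rotation":[0,0,0]}
  ],
  "jaw": 1
}}

```text
t: 11.13
eef_pos: [0.5293, 0.2529, 0.1244]
ee_rot: [-3.139, -0.006, -2.922]
force: [-0.9, -0.2, 0.1]
width: 0.0005
gripper_force: 0.0
```

```bash
python3 - <<'E'
from station import *
import numpy as np
s=get_state();print(s["t"],s["eef_pos"],s["ee_rot"],s["force"],s["width"])
R=np.array([np.cos(.2191),np.sin(.2191)])
for th in np.r_[1.24,1.1:-.01:-.1375]:
    c,n=np.cos(th),np.sin(th);X=.045+.065*c-.007*n-.0095;Z=.065+.065*n+.007*c
    w=np.r_[np.array([.5019,.2483])+X*R,Z];print(round(th,2),w.round(4),((w-s["eef_pos"])/.25).round(3))
E
```

```text
11.1333 [0.52932476 0.25286025 0.12440431] [-3.13867813 -0.006351   -2.92192316] [-0.85679777 -0.20445649  0.06526182] 0.0004519528133969225
1.24 [0.5507 0.2592 0.1287] [0.085 0.025 0.017]
1.1 [0.5592 0.2611 0.1261] [0.12  0.033 0.007]
0.96 [0.5672 0.2628 0.1223] [ 0.152  0.04  -0.008]
0.83 [0.5746 0.2645 0.1175] [ 0.181  0.046 -0.028]
0.69 [0.5812 0.266  0.1117] [ 0.208  0.052 -0.051]
0.55 [0.5871 0.2673 0.1049] [ 0.231  0.058 -0.078]
0.41 [0.5919 0.2683 0.0975] [ 0.25   0.062 -0.108]
0.28 [0.5958 0.2692 0.0894] [ 0.266  0.065 -0.14 ]
0.14 [0.5985 0.2698 0.0808] [ 0.277  0.068 -0.174]
0.0 [0.6    0.2701 0.072 ] [ 0.283  0.069 -0.21 ]
```

>>> {"method": "apply_moves", "body": {
  "steps": [
    {"translation":[0.08,0.018,0],"rotation":[0,0,0]},
    {"translation":[0.115,0.026,-0.01],"rotation":[0,0,0]},
    {"translation":[0.147,0.033,-0.026],"rotation":[0,0,0]},
    {"translation":[0.176,0.039,-0.046],"rotation":[0,0,0]},
    {"translation":[0.203,0.045,-0.069],"rotation":[0,0,0]},
    {"translation":[0.226,0.051,-0.096],"rotation":[0,0,0]},
    {"translation":[0.245,0.055,-0.126],"rotation":[0,0,0]},
    {"translation":[0.261,0.058,-0.158],"rotation":[0,0,0]},
    {"translation":[0.272,0.061,-0.19],"rotation":[0,0,0]},
    {"translation":[0.278,0.062,-0.215],"rotation":[0,0,0]}
  ]
}}

```text
t: 11.97
eef_pos: [0.6005, 0.2699, 0.0742]
ee_rot: [-3.141, -0.0, -2.921]
force: [-1.4, -0.5, 2.1]
width: 0.0003
gripper_force: 1.0
```

>>> {"method": "apply_moves", "body": {
  "steps": [
    {"translation":[0,0,-0.002],"rotation":[0,0,0]},
    {"translation":[0,0,-0.004],"rotation":[0,0,0]},
    {"translation":[0,0,-0.006],"rotation":[0,0,0]},
    {"translation":[0,0,-0.008],"rotation":[0,0,0]},
    {"translation":[0,0,-0.01],"rotation":[0,0,0]},
    {"translation":[0,0,-0.012],"rotation":[0,0,0]},
    {"translation":[0,0,-0.014],"rotation":[0,0,0]},
    {"translation":[0,0,-0.016],"rotation":[0,0,0]},
    {"translation":[0,0,-0.016],"rotation":[0,0,0]},
    {"translation":[0,0,-0.016],"rotation":[0,0,0]}
  ]
}}

```text
t: 12.8
eef_pos: [0.6004, 0.27, 0.0718]
ee_rot: [3.141, 0.001, -2.921]
force: [-1.3, 0.8, 3.9]
width: 0.0004
gripper_force: 2.2
```

>>> {"method": "apply_moves", "body": {
  "steps": [
    {"translation":[0,0,-0.002],"rotation":[0,0,0]},
    {"translation":[0,0,-0.004],"rotation":[0,0,0]},
    {"translation":[0,0,-0.006],"rotation":[0,0,0]},
    {"translation":[0,0,-0.008],"rotation":[0,0,0]},
    {"translation":[0,0,-0.008],"rotation":[0,0,0]},
    {"translation":[0,0,-0.008],"rotation":[0,0,0]},
    {"translation":[0,0,-0.008],"rotation":[0,0,0]},
    {"translation":[0,0,-0.008],"rotation":[0,0,0]},
    {"translation":[0,0,-0.008],"rotation":[0,0,0]},
    {"translation":[0,0,-0.008],"rotation":[0,0,0]}
  ]
}}

```text
t: 13.63
eef_pos: [0.6005, 0.2701, 0.0714]
ee_rot: [3.141, 0.001, -2.921]
force: [-6.6, -0.9, 16.0]
width: 0.0003
gripper_force: 8.0
```

The lever is against its stop: 16 N at z = 0.0714. I'll lift away and check.

>>> {"method": "apply_moves", "body": {
  "steps": [
    {"translation":[0,0,0.04],"rotation":[0,0,0]},
    {"translation":[0,0,0.1],"rotation":[0,0,0]},
    {"translation":[0,0,0.18],"rotation":[0,0,0]},
    {"translation":[0,0,0.28],"rotation":[0,0,0]},
    {"translation":[0,0,0.38],"rotation":[0,0,0]},
    {"translation":[-0.04,-0.08,0.48],"rotation":[0,0,0]},
    {"translation":[-0.1,-0.18,0.56],"rotation":[0,0,0]},
    {"translation":[-0.16,-0.28,0.62],"rotation":[0,0,0]},
    {"translation":[-0.2,-0.36,0.64],"rotation":[0,0,0]},
    {"translation":[-0.2,-0.4,0.64],"rotation":[0,0,0]}
  ]
}}

```text
t: 14.47
eef_pos: [0.5493, 0.1682, 0.2318]
ee_rot: [3.14, 0.003, -2.922]
force: [0.1, 0.9, 0.0]
width: 0.0001
gripper_force: 0.0
```

```bash
python3 - <<'E'
from station import *
from h import *
s=get_state();print(s["t"],s["eef_pos"],s["force"])
a=grab_frame("scene");b=grab_frame("top")
cv2.imwrite("pics/end.png",np.hstack([cv2.resize(b[240:360,130:250],(400,400),interpolation=2),cv2.resize(a[310:430,245:365],(400,400),interpolation=2)]))
E
```

```text
14.4667 [0.54928452 0.16821574 0.23181986] [0.10328539 0.87824319 0.01143869]
```

View pics/end.png

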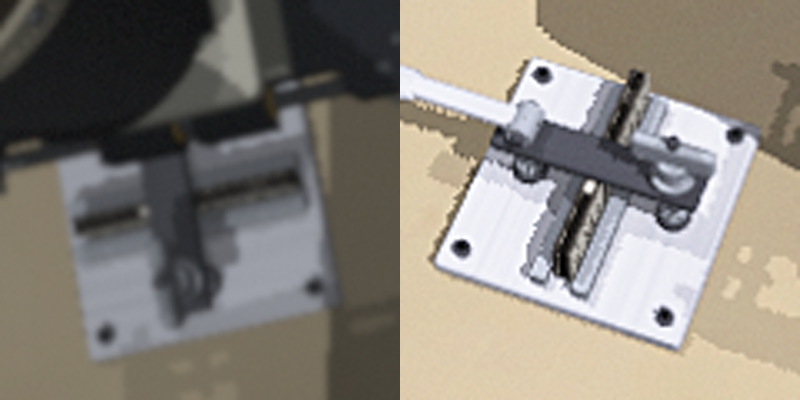

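The scene crop shows the lever level along the strap line at (450,95), the wing nut in line with the strap at (675,150), and the comb still in its nest. The robot is clear.

```bash
python3 -c "
from station import *
print(job_done())"
```

```text
the job is handed in; nothing more can be done
None
```

The job is handed in: I turned the wing nut in line with the strap while the lever stood open, then pushed the cam lever down to its stop; the comb is still in its nest and the empty fixture was not touched (about 14.5 s used).

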